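# Start up the polishing bench in order

### The job

Start up the polishing bench from its three switch boxes: with the fingertips, lightly press the round mushroom button (dust extraction), then the square key (work light) and last the long bar key (polishing wheel), each until it is well in and stays down. Press only lightly and in that order, do not lift, tip or push the switch boxes about, and leave the parts and tools around them where they stand.

Things in the scene. Friction and masses are not known exactly. Their poses are not given: they have to be found in the camera images.
- round_box: Switch box for the dust extraction: a loose grey box 80 x 80 mm, 50 mm high, with an aluminium top plate, about 0.6 kg, standing on the bench; on top it carries a round mushroom button, 56 mm across with a flat top 40 mm across, of black plastic. Origin at the centre of its underside, z up
- round_top (a point): Centre of the flat top of the round key; it moves with the key. Out, it is 75 mm above the bench; fully in, 65 mm. The top is a sprung cap that gives a little under the finger (3 N per mm, up to 6 mm) besides the key's own stroke, and comes back up when let go. Axes as its box's, z up
- round_key (a joint): How far this key is pressed in, in m: 0 out, 0.010 at its stop. It moves straight down against a steady 3 N or so of friction and stays where it is left. It is on from 0.005
- square_box: Switch box for the work light: a loose grey box 80 x 80 mm, 50 mm high, with an aluminium top plate, about 0.6 kg, standing on the bench; on top it carries a square flat key, 30 x 30 mm, of black plastic. Origin at the centre of its underside, z up
- square_top (a point): Centre of the flat top of the square key; it moves with the key. Out, it is 75 mm above the bench; fully in, 65 mm. The top is a sprung cap that gives a little under the finger (3 N per mm, up to 6 mm) besides the key's own stroke, and comes back up when let go. Axes as its box's, z up
- square_key (a joint): How far this key is pressed in, in m: 0 out, 0.010 at its stop. It moves straight down against a steady 3 N or so of friction and stays where it is left. It is on from 0.005
- bar_box: Switch box for the polishing wheel: a loose grey box 80 x 80 mm, 50 mm high, with an aluminium top plate, about 0.6 kg, standing on the bench; on top it carries a long bar-shaped key, 18 mm along the box's x and 64 mm along its y, of black plastic. Origin at the centre of its underside, z up
- bar_top (a point): Centre of the flat top of the bar key; it moves with the key. Out, it is 75 mm above the bench; fully in, 65 mm. The top is a sprung cap that gives a little under the finger (3 N per mm, up to 6 mm) besides the key's own stroke, and comes back up when let go. Axes as its box's, z up
- bar_key (a joint): How far this key is pressed in, in m: 0 out, 0.010 at its stop. It moves straight down against a steady 3 N or so of friction and stays where it is left. It is on from 0.005
- bushing: Loose steel bushing, a tube 30 mm across and 40 mm high, standing between the switch boxes. Origin at the centre of its underside. To be left alone
- shaft_end: Loose stepped steel shaft end, 30 mm across its foot, 62 mm high, standing between the switch boxes. Origin at the centre of its underside. To be left alone
- compound_bar: Brown-red bar of polishing compound, 45 x 120 x 35 mm, lying behind the switch boxes. Origin at the centre of its underside. To be left alone
- spray: White plastic bottle with a blue cap, 56 mm across, 120 mm high, standing behind the switch boxes. Origin at the centre of its underside. To be left alone
- wrench: Steel wrench lying nearer to the robot than the switch boxes, on its left; origin at its middle underside. To be left alone
- hub: Stepped aluminium hub, 90 mm across, 40 mm high, standing behind the switch boxes. Origin at the centre of its underside. To be left alone
- jar: Open steel cup, 64 mm across, 75 mm high, standing nearer to the robot than the switch boxes, on its right. Origin at the centre of its underside. To be left alone

How it is judged:
On the way, in this order (a step that is already met when the one before it is completed fails the run):
1. the round key is pressed in (value of joint round_key above 0.005 m), for 0.1 s.
2. the square key is pressed in (value of joint square_key above 0.005 m), for 0.1 s.
3. the bar key is pressed in (value of joint bar_key above 0.005 m), for 0.1 s.
At the end, for the whole second after the job is handed in: All three keys are at least 5 mm in and stay there; each switch box stands upright on the bench, at rest, within 20 mm of where it started (value of joint each of round_key, square_key, bar_key above 0.005 m and distance of each of round_box, square_box, bar_box from where it was at the start of the episode below 0.02 m and angle between each of round_box, square_box, bar_box's own z axis and vertical below 0.1 rad and linear speed of each of round_box, square_box, bar_box below 0.02 m/s); the robot touches nothing.
It fails at once if a key is pressed in (3 mm or more) before the one that comes before it is on ((value of joint square_key above 0.003 m and value of joint round_key below 0.0045 m) or (value of joint bar_key above 0.003 m and value of joint square_key below 0.0045 m)).
It fails at once if a switch box is pressed hard (over 25 N) (contact force between any of the fingers, the arm and round_box above 25 N or contact force between any of the fingers, the arm and square_box above 25 N or contact force between any of the fingers, the arm and bar_box above 25 N).
It fails at once if a switch box is lifted by 8 mm, tipped by 0.2 rad or moved by 25 mm (height (world z) of any of round_box, square_box, bar_box above 0.008 m or angle between any of round_box, square_box, bar_box's own z axis and vertical above 0.2 rad or distance of any of round_box, square_box, bar_box from where it was at the start of the episode above 0.025 m).
It fails at once if one of the other parts or tools is moved by 20 mm or tipped over (distance of any of bushing, shaft_end, compound_bar, spray, wrench, hub, jar from where it was at the start of the episode above 0.02 m or angle between any of bushing, shaft_end, compound_bar, spray, wrench, hub, jar's own z axis and vertical above 0.4 rad).
It also fails if it takes over 51 s, if anything falls off the work surface, if the arm or the gripper's body presses on something with over 40 N, if the wrist force passes 120 N, or if a joint passes its speed limit or range.

### The arm

A 7-joint arm with a two-finger parallel gripper is mounted at the origin on the work surface. World frame = base frame: x ahead of the robot, y to its left, z up, the work surface at z = 0. Lengths are in m, angles in rad, forces in N, time in s.
With the tool pointing down it reaches from about 0.425 to 0.95 m from the base axis. Payload 4.7 kg.
Tool frame: the origin (TCP) lies on the centre line of the jaws, within the pads' length; the fingertips stand bot.nose_length ahead of it and the grasp point (between the pads) is the TCP (bot.nose_length is the distance from the TCP to the fingertips, in m); y points along the fingers, z is the direction in which the jaws open and shut, and the axes are right-handed (so a half turn about y gives the same grasp; the last joint's range is limited). The gripper opens to 87 mm and grips with 3 to 60 N. Pads are 19 mm wide; open, the fingers measure 117 mm over their backs; the gripper's body (75 mm by 190 mm) begins 51 mm behind the grasp point.
Start: joints at [1.168, 0.469, -0.049, 1.532, 0.024, 1.141, -0.082], TCP at [0.247, -0.628, 0.242] pointing down, gripper open.
Joint ranges: [-2.59, 2.59], [-0.33, 1.99], [-1.39, 1.29], [0.1, 2.45], [-1.04, 4.18], [0.21, 1.99], [-2.66, 2.66]. Speed limits (rad/s): [2.57, 2.57, 3.14, 3.14, 3.14, 3.14, 3.14].

### API

Orientations are given as [roll, pitch, yaw] about the fixed x, y, z axes, in that order (R = Rz(yaw) Ry(pitch) Rx(roll)).
In Python, from workcell import bot gives the robot as it stands. The module is installed in compiled form; this text tells all that it offers.
- The arm moves only by the tool drive_tool, never from a script. Its argument "rows" is a list of rows, each an object with "translation": the shift along the tool's x, y, z as a fraction of full scale, a list of three; "angular": the turn, a rotation vector about the tool's x, y, z as a fraction of full scale, a list of three; "hand": the closure, from 0 (fully open) to 1 (shut). A call has 1 to 8 rows; each row is the pose to reach, as a shift and turn from the pose commanded when the call began, along the tool's axes at that moment, turning the shorter way round; what a row does not reach only later rows make up. Full scale, the value 1, is 0.5 m for a shift and 2 pi rad for a turn. A row lasts 1/8 s, in which the tool goes at most 62.5 mm and 10.7 degrees, less where a joint would pass 70% of its speed; a pose out of reach is approached as far as the arm can. A call with a number of a shift or a turn outside -1 to 1 is refused whole. A call with a gripper value outside its range is refused whole. The fingers move at their own pace and stop on an object; "grip_force" is the grip in N (left out, the last holds). Time passes only in rows, so rows that repeat a pose let the fingers close. It gives the time, the measured TCP pose, the force and the opening at its end, in the units of the state.
- bot.state(): the state, without advancing time (a new reading comes with each control period).
- bot.snapshot(name): name is "scene" or "top" or "wrist"; returns the picture (400x640x3 uint8, red, green, blue); there is no depth.
- bot.camera_params(name): a dict with "fx", "fy", "cx", "cy" (pixels), "k1" (the pictures are not rectified: a ray, as slopes to the right and down, at radius r is drawn at 1 + k1 r^2 times it, then the intrinsics apply), "position" and "orientation" of the camera in the world; the wrist camera has in their place "mount" (4x4, takes a point from camera to tool coordinates, whose origin is the TCP and whose axes are the tool frame's). Camera axes: x right, y up, looking along -z (the intrinsics and any distortion apply to the point x, -y, -z); pixel columns grow to the right and rows downward; lengths in m; the calibration is good to about 2 mm. A picture is of the moment at which its call begins: read the wrist's pose just before it. camera_params takes no time and is no camera call.
- bot.hand_in(): hands the job in, once; it reports no verdict.
The state is a dict: "time_s": time; "qpos": joint angles; "dq": joint speeds; "tau": joint torques, N m; "tcp_pos": TCP position; "eef_rot": TCP orientation; "force": force on the tool from outside, world axes, zero at the start; "ft_torque": the same for the moment, N m; "finger_gap": opening from 0.0 (shut) to 1.0 (fully open).
Only numpy, scipy, OpenCV 4.12 (cv2) and the standard library are available. Lean on these libraries where they do the work, as an engineer would, in place of code of your own. Each camera call takes 0.05 s, during which the arm holds its last target. There are 200 camera calls.

## Working session

There is one attempt and no reset: what is moved stays moved. The work goes in short steps, Python scripts to look and compute and a tool call to move; the robot and the scene stay as the last step left them, time stands still between calls to the robot, and variables do not carry over. Pictures are saved under pics/ and viewed, about 8 in all and at most 12, crops included, and the job is handed in when it is done.

Besides the shell and the picture viewer there is one more tool, called after "Emit:" by a JSON object that holds its "fn" and its "kwargs", one argument or row to a line. drive_tool: Moves the arm, as the interface text tells. Shift numbers are shares of 0.5 m and turn numbers shares of 2 pi rad, none past 1 either way. Its arguments: {"type":"object","properties":{"rows":{"type":"array"},"grip_force":{"type":"number"}},"required":["rows"]}

```bash
mkdir -p pics; python3 - <<'E'
from workcell import bot
import cv2
print(bot.state(), bot.nose_length)
for n in("scene","top","wrist"):
    print(n,bot.camera_params(n))
for n in("scene","top"):
    cv2.imwrite(f"pics/{n}0.png",bot.snapshot(n)[:,:,::-1])
E
```

```text
{'time_s': 0.0, 'qpos': array([ 1.16812685,  0.46944259, -0.0485951 ,  1.53369444,  0.02413924,
        1.14101257, -0.0822806 ]), 'dq': array([-0.00076065,  0.0010444 ,  0.00042935, -0.00115554, -0.00122014,
        0.00200158, -0.00212085]), 'tau': array([ 2.34378258e-04, -5.07980347e+01, -8.06923583e-02, -2.36159098e+01,
       -6.13949820e-02,  3.78356001e-02,  1.56860960e-04]), 'tcp_pos': array([ 0.24625378, -0.6278668 ,  0.24049843]), 'eef_rot': array([-1.57276331e+00, -1.08706049e-04, -2.76775550e+00]), 'force': array([-0.07837999, -0.3113421 ,  0.36933921]), 'ft_torque': array([-0.00561118,  0.03068987,  0.00786754]), 'finger_gap': 1.0011501110429555} 0.019
scene {'fx': 488.17835196156346, 'fy': 488.17835196156346, 'cx': 325.39984371114355, 'cy': 208.35479508725567, 'k1': -0.019942538336251408, 'position': array([1.23466381, 0.5561143 , 0.91474159]), 'orientation': array([ 0.85184396, -0.01007162,  2.24784099])}
top {'fx': 518.5742724121588, 'fy': 518.5742724121588, 'cx': 318.8377822226398, 'cy': 204.44209711451725, 'k1': -0.02780435346951957, 'position': array([ 0.43424017, -0.01580299,  1.27809041]), 'orientation': array([ 0.08228905,  0.00436844, -1.56435266])}
wrist {'fx': 283.89649991621303, 'fy': 283.89649991621303, 'cx': 320.16309081670244, 'cy': 200.03869067956154, 'k1': -0.003833936418242914, 'mount': array([[ 2.97616950e-04, -9.55249849e-01, -2.95799995e-01,
        -8.26788554e-02],
       [-6.02632589e-04,  2.95799783e-01, -9.55249771e-01,
        -1.43717167e-01],
       [ 9.99999774e-01,  4.62557240e-04, -4.87629660e-04,
        -2.86745655e-04],
       [ 0.00000000e+00,  0.00000000e+00,  0.00000000e+00,
         1.00000000e+00]])}
```

View pics/top0.png

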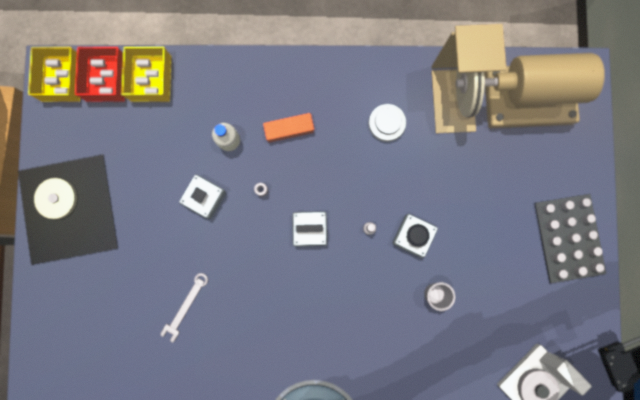

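View pics/scene0.png

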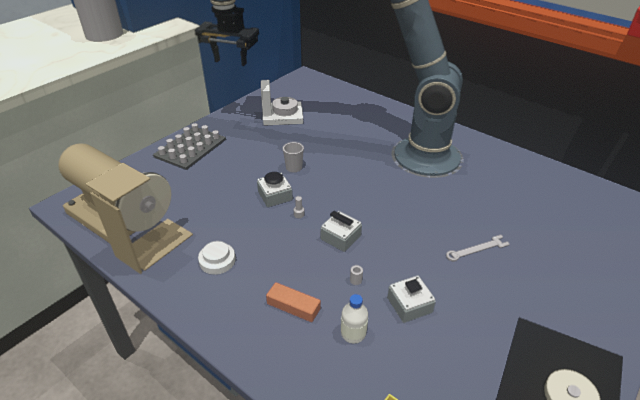

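```bash
cat > h.py <<'E'
import numpy as np, cv2
from scipy.spatial.transform import Rotation as R
from workcell import bot
def cam(n):
    p=bot.camera_params(n)
    if n=="wrist":
        s=bot.state(); T=np.eye(4); T[:3,:3]=R.from_euler('xyz',s['eef_rot']).as_matrix(); T[:3,3]=s['tcp_pos']
        T=T@p['mount']; return p,T[:3,3],T[:3,:3]
    return p,p['position'],R.from_euler('xyz',p['orientation']).as_matrix()
def ray(c,uv):
    p,o,M=c
    K=np.array([[p['fx'],0,p['cx']],[0,p['fy'],p['cy']],[0,0,1]])
    x,y=cv2.undistortPoints(np.array([[uv]],float),K,np.array([p['k1'],0,0,0.]))[0,0]
    d=M@np.array([x,-y,-1]); return o,d/np.linalg.norm(d)
def atz(c,uv,z):
    o,d=ray(c,uv); return o+d*(z-o[2])/d[2]
def tri(*rs):
    A=sum(np.eye(3)-np.outer(d,d) for o,d in rs); b=sum((np.eye(3)-np.outer(d,d))@o for o,d in rs)
    x=np.linalg.solve(A,b); return x,[np.linalg.norm(np.cross(d,x-o)) for o,d in rs]
def blob(img,uv,r=16,th=70):
    u,v=uv; g=img.max(2)
    m=np.zeros(g.shape,np.uint8); m[v-r:v+r+1,u-r:u+r+1]=(g[v-r:v+r+1,u-r:u+r+1]<th)
    n,l,s,c=cv2.connectedComponentsWithStats(m)
    i=l[v,u]
    if i==0: print('seed not dark',img[v,u]); i=1+np.argmax(s[1:,4])
    return c[i],s[i]
def go(p,yaw=None,hand=1):
    pass
E
python3 - <<'E'
from h import *
it=bot.snapshot("top");isc=bot.snapshot("scene");ct=cam("top");cs=cam("scene")
P=dict(round=((418,235),(273,179)),square=((200,196),(413,287)),bar=((310,229),(342,218)))
for k,(a,b) in P.items():
    A,sa=blob(it,a);B,sb=blob(isc,b)
    print(k,A,sa,B,sb,[x.round(4) if hasattr(x,'round') else np.round(x,4) for x in tri(ray(ct,A),ray(cs,B))],atz(ct,A,.073).round(4),atz(cs,B,.073).round(4))
cv2.imwrite("pics/z.png",np.vstack([np.hstack([cv2.resize(im[v-32:v+33,u-32:u+33],(260,260),interpolation=cv2.INTER_NEAREST) for u,v in [P[k][j] for k in P]]) for j,im in((0,it),(1,isc))])[:,:,::-1])
for n,uv in dict(jar=(441,296),shaft=(370,228),bushing=(261,189),spray=(226,137),hub=(388,122),comp=(288,127)).items(): print(n,atz(ct,uv,.05).round(3))
E
```

```text
seed not dark [75 76 81]
round [415.65 242.05] [408 236  18  10  40] [273.31288344 177.34969325] [265 172  18  12 163] [array([ 0.4524, -0.2436,  0.0582]), array([0.0075, 0.0075])] [ 0.4475 -0.2349  0.073 ] [ 0.4696 -0.2364  0.073 ]
seed not dark [89 90 93]Traceback (most recent call last):
  File "<stdin>", line 5, in <module>
  File "h.py", line 25, in blob
    if i==0: print('seed not dark',img[v,u]); i=1+np.argmax(s[1:,4])
                                                  ~~~~~~~~~^^^^^^^^^
    return _wrapfunc(a, 'argmax', axis=axis, out=out, **kwds)
    return bound(*args, **kwds)
ValueError: attempt to get argmax of an empty sequence
```

```bash
python3 - <<'E'
from h import *
it=bot.snapshot("top");isc=bot.snapshot("scene");ct=cam("top");cs=cam("scene")
P=dict(round=((418,235),(273,179)),square=((200,196),(413,287)),bar=((310,229),(342,218)))
cv2.imwrite("pics/z.png",np.vstack([np.hstack([cv2.resize(im[v-32:v+33,u-32:u+33],(260,260),interpolation=cv2.INTER_NEAREST) for u,v in [P[k][j] for k in P]]) for j,im in((0,it),(1,isc))])[:,:,::-1])
for k,(a,b) in P.items():
    A,sa=blob(it,a,16,125);B,sb=blob(isc,b,16,70)
    print(k,A,sa,B,sb,[np.round(x,4) for x in tri(ray(ct,A),ray(cs,B))],atz(ct,A,.073).round(4),atz(cs,B,.073).round(4))
for n,uv in dict(jar=(441,296),shaft=(370,228),bushing=(261,189),spray=(226,137),hub=(388,122),comp=(288,127)).items(): print(n,atz(ct,uv,.05).round(3))
E
```

```text
round [417.46649485 235.39948454] [407 224  22  23 388] [273.39634146 177.35365854] [265 172  18  12 164] [array([ 0.4636, -0.2411,  0.067 ]), array([0.0008, 0.0008])] [ 0.4629 -0.2393  0.073 ] [ 0.4694 -0.2362  0.073 ]
square [198.65891473 195.0620155 ] [192 188  14  15 129] [412.8778626  285.77862595] [406 280  15  13 131] [array([0.5548, 0.2726, 0.0671]), array([0.0005, 0.0005])] [0.5539 0.2716 0.073 ] [0.5598 0.2742 0.073 ]
bar [309.49032258 228.35483871] [297 225  26   7 155] [340.9453125 217.765625 ] [330 211  23  14 128] [array([0.4782, 0.0111, 0.0681]), array([0.0005, 0.0005])] [0.4777 0.0115 0.073 ] [0.4829 0.0139 0.073 ]
jar [ 0.322 -0.298  0.05 ]
shaft [ 0.48  -0.131  0.05 ]
bushing [0.572 0.128 0.05 ]
spray [0.697 0.215 0.05 ]
hub [ 0.736 -0.175  0.05 ]
comp [0.722 0.066 0.05 ]
```

View pics/z.png

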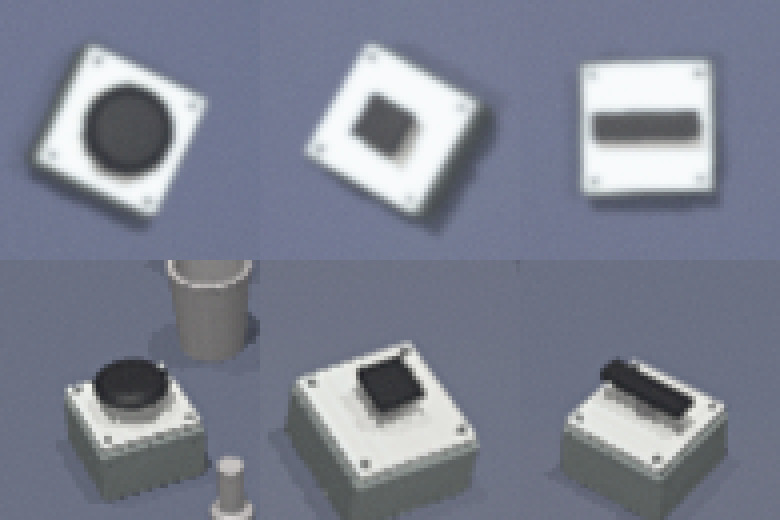

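```bash
sed -i '/^def go/,$d' h.py; cat >> h.py <<'E'
def delta(tip,yaw=np.pi):
    s=bot.state(); M=R.from_euler('xyz',s['eef_rot']); T=R.from_euler('xyz',[-np.pi/2,0,yaw])
    d=np.array(tip)+[0,0,bot.nose_length]-s['tcp_pos']
    print('tr',(M.inv().apply(d)/.5).round(4),'ang',((M.inv()*T).as_rotvec()/2/np.pi).round(4))
E
python3 -c "
from h import *
delta([.463,-.240,.17])"
```

```text
tr [-0.6867  0.1047 -0.5646] ang [0.0001 0.0595 0.    ]
```

Emit:
{"fn": "drive_tool", "kwargs": {
  "rows": [
    {"translation": [-0.687, 0.105, -0.565], "angular": [0, 0.0595, 0], "hand": 1},
    {"translation": [-0.687, 0.105, -0.565], "angular": [0, 0.0595, 0], "hand": 1},
    {"translation": [-0.687, 0.105, -0.565], "angular": [0, 0.0595, 0], "hand": 1},
    {"translation": [-0.687, 0.105, -0.565], "angular": [0, 0.0595, 0], "hand": 1},
    {"translation": [-0.687, 0.105, -0.565], "angular": [0, 0.0595, 0], "hand": 1},
    {"translation": [-0.687, 0.105, -0.565], "angular": [0, 0.0595, 0], "hand": 1},
    {"translation": [-0.687, 0.105, -0.565], "angular": [0, 0.0595, 0], "hand": 1},
    {"translation": [-0.687, 0.105, -0.565], "angular": [0, 0.0595, 0], "hand": 1}
  ],
  "grip_force": 10
}}

```text
time_s: 1.3
tcp_pos: [0.4653, -0.2349, 0.1889]
eef_rot: [-1.573, 0.001, -3.133]
force: [0.8, -0.2, -0.2]
finger_gap: 0.175
```

Emit:
{"fn": "drive_tool", "kwargs": {
  "rows": [
    {"translation": [0, 0, 0], "angular": [0, 0, 0], "hand": 1},
    {"translation": [0, 0, 0], "angular": [0, 0, 0], "hand": 1}
  ]
}}

```text
time_s: 1.55
tcp_pos: [0.4623, -0.242, 0.1892]
eef_rot: [-1.57, -0.0, 3.138]
force: [-1.0, 0.2, 1.1]
finger_gap: 0.014
```

```bash
python3 - <<'E'
from h import *
s=bot.state(); print(s['tcp_pos'],s['eef_rot'],s['finger_gap'],s['force'])
c=cam("wrist"); im=bot.snapshot("wrist"); cv2.imwrite("pics/w1.png",im[:,:,::-1])
p,o,M=c
for P in([.463,-.24,.075],[*s['tcp_pos'][:2],s['tcp_pos'][2]-.019]):
    x=M.T@(np.array(P)-o); print(p['cx']+p['fx']*x[0]/-x[2],p['cy']+p['fy']*x[1]/x[2])
delta([.463,-.24,.085])
E
```

```text
[ 0.4622695  -0.24202057  0.18921536] [-1.56973920e+00 -1.59419814e-04  3.13824437e+00] 0.014237302909867881 [-0.96833296  0.15259527  1.13608005]
318.48574246848466 201.99078305081397
321.0601411355896 248.52123170789864
tr [-0.0015  0.1704 -0.0043] ang [-0.0001 -0.0006  0.    ]
```

View pics/w1.png

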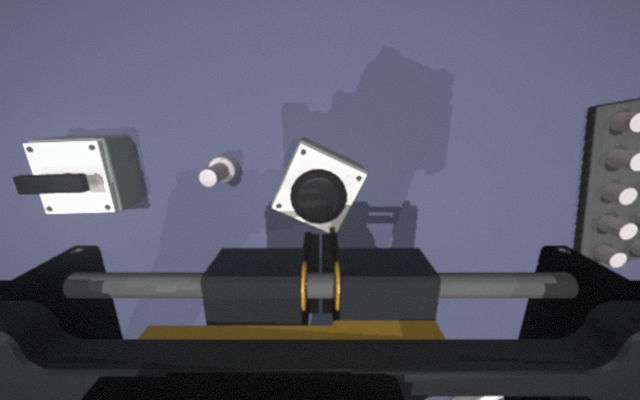

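```bash
python3 - <<'E'
from h import *
im=cv2.imread("pics/w1.png")[:,:,::-1]; c=cam("wrist")
for th in(40,60,80):
    u,v=319,190
    A,s=blob(im,(u,v),45,th); print(th,A,s,atz(c,A,.068),atz(c,A,.075))
print(im[160:240:4,319].max(1), im[195,280:360:4].max(1))
# silhouette of 56mm disk at z .065 & flat top 40mm at .075 as seen, centre .463/.468
p,o,M=c
for cx in(.463,.468):
  for r,z in((.028,.066),(.02,.075)):
    t=np.linspace(0,6.28,60); X=np.c_[cx+r*np.cos(t),-.241+r*np.sin(t),0*t+z]
    x=(X-o)@M; u=p['cx']-p['fx']*x[:,0]/x[:,2]; v=p['cy']+p['fy']*x[:,1]/x[:,2]
    print(cx,r,u.min(),u.max(),v.min(),v.max())
E
```

```text
seed not dark [57 56 59]
40 [330.92 216.6 ] [326 213  11   8  25] [ 0.44545375 -0.25225769  0.068     ] [ 0.44807771 -0.25197591  0.075     ]
60 [319.52323009 197.71626106] [ 291  170   55   53 1808] [ 0.46511858 -0.24101152  0.068     ] [ 0.46722289 -0.24102693  0.075     ]
80 [318.22610214 196.07987778] [ 291  170   55   53 2291] [ 0.46678588 -0.23975773  0.068     ] [ 0.46884613 -0.23980627  0.075     ]
[252 252 222  52  58  66  59  56  59  61  57  56  48  46  44  39 158 155
  94  70] [253 252 254  44  55  58  58  57  56  62  58  58  57  53  53  47  42 243
 249 187]
0.463 0.028 291.05931516597315 347.969924750202 171.1328260597454 225.6063505807658
0.463 0.02 298.5493364321333 340.48352433646323 181.50622319760393 221.51493160380448
0.468 0.028 290.8835496190481 348.09794429989506 165.94037231625492 220.99610912137297
0.468 0.02 298.40963156119335 340.5741314109918 176.24909142575467 216.69893187851144
```

Emit:
{"fn": "drive_tool", "kwargs": {
  "rows": [
    {"translation": [-0.0055, 0.1, -0.003], "angular": [0, 0, 0], "hand": 1},
    {"translation": [-0.0055, 0.17, -0.003], "angular": [0, 0, 0], "hand": 1},
    {"translation": [-0.0055, 0.17, -0.003], "angular": [0, 0, 0], "hand": 1},
    {"translation": [-0.0055, 0.17, -0.003], "angular": [0, 0, 0], "hand": 1}
  ]
}}

```text
time_s: 2.1
tcp_pos: [0.4664, -0.2397, 0.1053]
eef_rot: [-1.57, 0.002, 3.14]
force: [0.8, 0.5, -0.0]
finger_gap: 0.008
```

```bash
python3 - <<'E'
from h import *
s=bot.state(); print(s['tcp_pos'],s['force'],s['dq'].round(3))
delta([.465,-.2405,.067])
E
```

```text
[ 0.46644867 -0.23973137  0.10528143] [ 0.78513886  0.4963946  -0.04187644] [-0.004 -0.018 -0.006 -0.01   0.001 -0.004 -0.003]
tr [0.003  0.0386 0.0015] ang [-0.0002 -0.0003 -0.0003]
```

Emit:
{"fn": "drive_tool", "kwargs": {
  "rows": [
    {"translation": [0, 0.012, 0], "angular": [0, 0, 0], "hand": 1},
    {"translation": [0, 0.022, 0], "angular": [0, 0, 0], "hand": 1},
    {"translation": [0, 0.024, 0], "angular": [0, 0, 0], "hand": 1},
    {"translation": [0, 0.026, 0], "angular": [0, 0, 0], "hand": 1},
    {"translation": [0, 0.028, 0], "angular": [0, 0, 0], "hand": 1},
    {"translation": [0, 0.03, 0], "angular": [0, 0, 0], "hand": 1},
    {"translation": [0, 0.032, 0], "angular": [0, 0, 0], "hand": 1},
    {"translation": [0, 0.032, 0], "angular": [0, 0, 0], "hand": 1}
  ]
}}

```text
time_s: 3.1
tcp_pos: [0.4662, -0.2385, 0.0881]
eef_rot: [-1.571, 0.001, 3.142]
force: [1.4, -0.8, 3.0]
finger_gap: 0.007
```

Emit:
{"fn": "drive_tool", "kwargs": {
  "rows": [
    {"translation": [0, 0.002, 0], "angular": [0, 0, 0], "hand": 1},
    {"translation": [0, 0.004, 0], "angular": [0, 0, 0], "hand": 1},
    {"translation": [0, 0.006, 0], "angular": [0, 0, 0], "hand": 1},
    {"translation": [0, 0.008, 0], "angular": [0, 0, 0], "hand": 1},
    {"translation": [0, 0.008, 0], "angular": [0, 0, 0], "hand": 1},
    {"translation": [0, 0.008, 0], "angular": [0, 0, 0], "hand": 1}
  ]
}}

```text
time_s: 3.85
tcp_pos: [0.4658, -0.2383, 0.084]
eef_rot: [-1.571, -0.0, -3.141]
force: [0.8, -0.4, 2.1]
finger_gap: 0.008
```

Emit:
{"fn": "drive_tool", "kwargs": {
  "rows": [
    {"translation": [0, 0.002, 0], "angular": [0, 0, 0], "hand": 1},
    {"translation": [0, 0.004, 0], "angular": [0, 0, 0], "hand": 1},
    {"translation": [0, 0.005, 0], "angular": [0, 0, 0], "hand": 1},
    {"translation": [0, 0.005, 0], "angular": [0, 0, 0], "hand": 1},
    {"translation": [0, 0.005, 0], "angular": [0, 0, 0], "hand": 1}
  ]
}}

```text
time_s: 4.47
tcp_pos: [0.4658, -0.2383, 0.082]
eef_rot: [-1.571, -0.0, -3.142]
force: [-0.4, -0.5, 6.9]
finger_gap: 0.007
```

Emit:
{"fn": "drive_tool", "kwargs": {
  "rows": [
    {"translation": [0, -0.1, 0], "angular": [0, 0, 0], "hand": 1},
    {"translation": [0, -0.2, 0], "angular": [0, 0, 0], "hand": 1},
    {"translation": [0, -0.214, 0], "angular": [0, 0, 0], "hand": 1},
    {"translation": [-0.18, -0.214, -0.99], "angular": [0, 0, 0], "hand": 1},
    {"translation": [-0.18, -0.214, -0.99], "angular": [0, 0, 0], "hand": 1},
    {"translation": [-0.18, -0.214, -0.99], "angular": [0, 0, 0], "hand": 1},
    {"translation": [-0.18, -0.214, -0.99], "angular": [0, 0, 0], "hand": 1},
    {"translation": [-0.18, -0.214, -0.99], "angular": [0, 0, 0], "hand": 1}
  ]
}}

```text
time_s: 5.48
tcp_pos: [0.5203, 0.0705, 0.1869]
eef_rot: [-1.57, -0.004, 3.141]
force: [0.8, -0.0, 0.4]
finger_gap: 0.001
```

```bash
python3 - <<'E'
from h import *
s=bot.state(); print(s['tcp_pos'],s['force'],s['qpos'].round(2))
delta([.5545,.272,.17])
E
```

```text
[0.52027029 0.0704771  0.18689056] [ 0.79839784 -0.01899237  0.36021502] [ 0.04  0.31 -0.31  1.93  0.12  0.93 -1.9 ]
tr [-0.0683 -0.0049 -0.4031] ang [-0.0002 -0.      0.0006]
```

Emit:
{"fn": "drive_tool", "kwargs": {
  "rows": [
    {"translation": [-0.068, -0.005, -0.4], "angular": [0, -0.06, 0], "hand": 1},
    {"translation": [-0.068, -0.005, -0.4], "angular": [0, -0.06, 0], "hand": 1},
    {"translation": [-0.068, -0.005, -0.4], "angular": [0, -0.06, 0], "hand": 1},
    {"translation": [-0.068, -0.005, -0.4], "angular": [0, -0.06, 0], "hand": 1},
    {"translation": [-0.068, -0.005, -0.4], "angular": [0, -0.06, 0], "hand": 1},
    {"translation": [-0.068, -0.005, -0.4], "angular": [0, -0.06, 0], "hand": 1},
    {"translation": [-0.068, -0.005, -0.4], "angular": [0, -0.06, 0], "hand": 1}
  ]
}}

```text
time_s: 6.35
tcp_pos: [0.5561, 0.2666, 0.1908]
eef_rot: [-1.569, -0.001, -2.768]
force: [0.2, -0.9, 0.1]
finger_gap: 0.006
```

```bash
python3 - <<'E'
from h import *
s=bot.state(); print(s['tcp_pos'],s['eef_rot'],s['qpos'].round(2))
c=cam("wrist"); im=bot.snapshot("wrist"); p,o,M=c
x=M.T@(np.array([.5545,.272,.075])-o); u,v=int(p['cx']+p['fx']*x[0]/-x[2]),int(p['cy']+p['fy']*x[1]/x[2])
cv2.imwrite("pics/w2.png",im[:,:,::-1])
print(u,v)
for th in(60,80,100):
    A,st=blob(im,(u,v-3),30,th); print(th,A,st,atz(c,A,.073))
delta([.5545,.272,.085],s['eef_rot'][2])
E
```

```text
[0.55605038 0.26661935 0.19082723] [-1.56946173e+00 -8.66277008e-04 -2.76759843e+00] [-0.21  0.46 -0.42  1.71  0.21  1.02 -1.9 ]
314 201
seed not dark [59 60 59]
60 [312.9798995  200.67085427] [295 178  38  39 398] [0.55440822 0.2734155  0.073     ]
80 [313.3147929  196.94911243] [294 178  40  39 845] [0.55802536 0.27445792 0.073     ]
100 [313.3375576  196.98387097] [294 178  40  39 868] [0.55800079 0.27442505 0.073     ]
tr [-0.0008  0.174  -0.0107] ang [-0.0002  0.0001  0.0001]
```

View pics/w2.png

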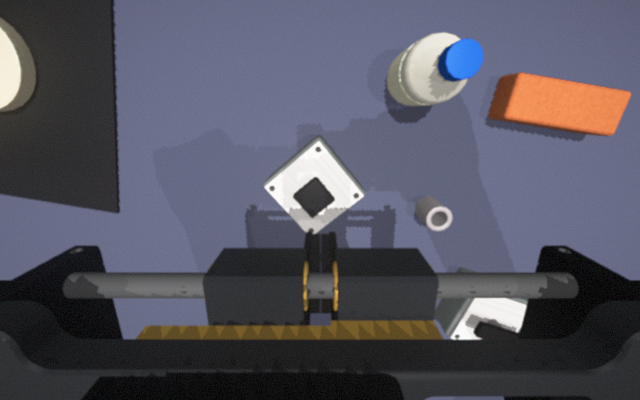

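Emit:
{"fn": "drive_tool", "kwargs": {
  "rows": [
    {"translation": [-0.004, 0.0, -0.0115], "angular": [0, 0, 0], "hand": 1},
    {"translation": [-0.004, 0.1, -0.0115], "angular": [0, 0, 0], "hand": 1},
    {"translation": [-0.004, 0.174, -0.0115], "angular": [0, 0, 0], "hand": 1},
    {"translation": [-0.004, 0.174, -0.0115], "angular": [0, 0, 0], "hand": 1},
    {"translation": [-0.004, 0.174, -0.0115], "angular": [0, 0, 0], "hand": 1}
  ]
}}

```text
time_s: 7.02
tcp_pos: [0.5565, 0.2759, 0.1056]
eef_rot: [-1.571, 0.003, -2.765]
force: [0.5, 0.1, -0.1]
finger_gap: 0.008
```

Emit:
{"fn": "drive_tool", "kwargs": {
  "rows": [
    {"translation": [0.0015, 0.012, 0.004], "angular": [0, 0, 0], "hand": 1},
    {"translation": [0.0015, 0.022, 0.004], "angular": [0, 0, 0], "hand": 1},
    {"translation": [0.0015, 0.024, 0.004], "angular": [0, 0, 0], "hand": 1},
    {"translation": [0.0015, 0.026, 0.004], "angular": [0, 0, 0], "hand": 1},
    {"translation": [0.0015, 0.028, 0.004], "angular": [0, 0, 0], "hand": 1},
    {"translation": [0.0015, 0.03, 0.004], "angular": [0, 0, 0], "hand": 1},
    {"translation": [0.0015, 0.032, 0.004], "angular": [0, 0, 0], "hand": 1},
    {"translation": [0.0015, 0.034, 0.004], "angular": [0, 0, 0], "hand": 1}
  ]
}}

```text
time_s: 8.02
tcp_pos: [0.5559, 0.273, 0.0871]
eef_rot: [-1.571, 0.001, -2.765]
force: [2.3, -1.1, 3.1]
finger_gap: 0.004
```

Emit:
{"fn": "drive_tool", "kwargs": {
  "rows": [
    {"translation": [0, 0.002, 0], "angular": [0, 0, 0], "hand": 1},
    {"translation": [0, 0.004, 0], "angular": [0, 0, 0], "hand": 1},
    {"translation": [0, 0.006, 0], "angular": [0, 0, 0], "hand": 1},
    {"translation": [0, 0.008, 0], "angular": [0, 0, 0], "hand": 1},
    {"translation": [0, 0.009, 0], "angular": [0, 0, 0], "hand": 1},
    {"translation": [0, 0.01, 0], "angular": [0, 0, 0], "hand": 1},
    {"translation": [0, 0.01, 0], "angular": [0, 0, 0], "hand": 1},
    {"translation": [0, 0.01, 0], "angular": [0, 0, 0], "hand": 1}
  ]
}}

```text
time_s: 9.02
tcp_pos: [0.5557, 0.2731, 0.0825]
eef_rot: [-1.571, 0.0, -2.765]
force: [0.5, -0.6, 6.1]
finger_gap: 0.009
```

Emit:
{"fn": "drive_tool", "kwargs": {
  "rows": [
    {"translation": [0, -0.1, 0], "angular": [0, 0, 0], "hand": 1},
    {"translation": [0, -0.2, 0], "angular": [0, 0, 0], "hand": 1},
    {"translation": [0, -0.214, 0], "angular": [0, 0, 0], "hand": 1},
    {"translation": [0, -0.214, 0], "angular": [0, 0, 0], "hand": 1}
  ]
}}

```text
time_s: 9.52
tcp_pos: [0.5546, 0.2727, 0.1883]
eef_rot: [-1.571, -0.002, -2.764]
force: [0.5, 0.3, -0.8]
finger_gap: 0.006
```

```bash
python3 - <<'E'
from h import *
it=bot.snapshot("top");ct=cam("top")
# bar box yaw and bar axis from the top view
m=(it[200:260,280:340].max(2)<125).astype(np.uint8)
n,l,s,c=cv2.connectedComponentsWithStats(m); i=l[228-200,310-280]; print(s[i],c[i]+[280,200])
ys,xs=np.where(l==i); print(cv2.fitLine(np.c_[xs,ys].astype(np.float32),cv2.DIST_L2,0,.01,.01).ravel())
a=atz(ct,(297,228.3),.075);b=atz(ct,(322,228.3),.075);print(a,b)
print(bot.state()['tcp_pos'])
delta([.479,.012,.17])
E
```

```text
[ 17  25  26   7 157] [309.49044586 228.42038217]
[ 9.9991322e-01 -1.3175613e-02  2.9490446e+01  2.8420382e+01]
[0.47759057 0.04039234 0.075     ] [ 0.47795773 -0.01759947  0.075     ]
[0.55425653 0.27230525 0.18731819]
tr [ 0.3317 -0.002   0.4286] ang [-0.0002  0.06    0.0006]
```

Emit:
{"fn": "drive_tool", "kwargs": {
  "rows": [
    {"translation": [0.332, -0.002, 0.4285], "angular": [0, 0.06, 0], "hand": 1},
    {"translation": [0.332, -0.002, 0.4285], "angular": [0, 0.06, 0], "hand": 1},
    {"translation": [0.332, -0.002, 0.4285], "angular": [0, 0.06, 0], "hand": 1},
    {"translation": [0.332, -0.002, 0.4285], "angular": [0, 0.06, 0], "hand": 1},
    {"translation": [0.332, -0.002, 0.4285], "angular": [0, 0.06, 0], "hand": 1},
    {"translation": [0.332, -0.002, 0.4285], "angular": [0, 0.06, 0], "hand": 1},
    {"translation": [0.332, -0.002, 0.4285], "angular": [0, 0.06, 0], "hand": 1},
    {"translation": [0.332, -0.002, 0.4285], "angular": [0, 0.06, 0], "hand": 1}
  ]
}}

```text
time_s: 10.58
tcp_pos: [0.4803, 0.0144, 0.1896]
eef_rot: [-1.571, -0.001, -3.139]
force: [0.7, 0.5, -0.3]
finger_gap: 0.004
```

```bash
python3 - <<'E'
from h import *
s=bot.state(); print(s['tcp_pos'],s['eef_rot'])
c=cam("wrist"); im=bot.snapshot("wrist"); p,o,M=c
x=M.T@(np.array([.479,.012,.075])-o); u,v=int(p['cx']+p['fx']*x[0]/-x[2]),int(p['cy']+p['fy']*x[1]/x[2])
cv2.imwrite("pics/w3.png",im[:,:,::-1])
print(u,v)
for th in(60,80,100):
    A,st=blob(im,(u,v-4),38,th); print(th,A,st,atz(c,A,.073))
delta([.4795,.012,.085])
E
```

```text
[0.48027394 0.01435728 0.18963015] [-1.57143931e+00 -6.31750353e-04 -3.13871206e+00]
323 203
seed not dark [58 58 60]
60 [328.21577381 199.94196429] [290 191  64  19 672] [0.48226036 0.00724713 0.073     ]
80 [321.57951482 200.31176999] [ 290  191   64   19 1113] [0.48187179 0.01361539 0.073     ]
100 [321.62914485 200.41099476] [ 289  190   66   21 1146] [0.48177212 0.01356733 0.073     ]
tr [0.0015 0.1714 0.0043] ang [0.0001 0.0004 0.0001]
```

View pics/w3.png

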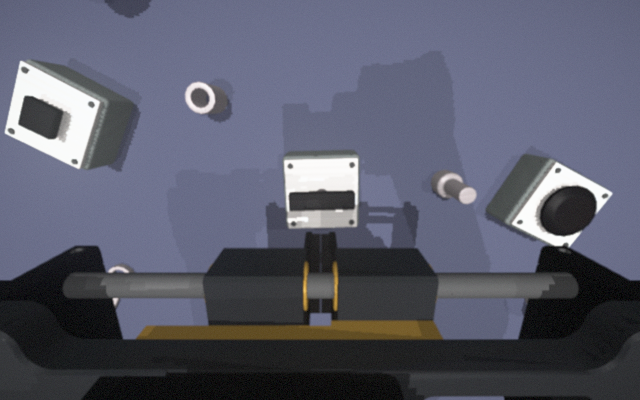

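Emit:
{"fn": "drive_tool", "kwargs": {
  "rows": [
    {"translation": [0.0005, 0.0, 0.0035], "angular": [0, 0, 0], "hand": 1},
    {"translation": [0.0005, 0.1, 0.0035], "angular": [0, 0, 0], "hand": 1},
    {"translation": [0.0005, 0.171, 0.0035], "angular": [0, 0, 0], "hand": 1},
    {"translation": [0.0005, 0.171, 0.0035], "angular": [0, 0, 0], "hand": 1},
    {"translation": [0.0005, 0.171, 0.0035], "angular": [0, 0, 0], "hand": 1}
  ]
}}

```text
time_s: 11.25
tcp_pos: [0.4809, 0.0112, 0.1057]
eef_rot: [-1.571, 0.002, -3.141]
force: [0.5, 0.1, 0.2]
finger_gap: 0.003
```

Emit:
{"fn": "drive_tool", "kwargs": {
  "rows": [
    {"translation": [0.001, 0.012, 0], "angular": [0, 0, 0], "hand": 1},
    {"translation": [0.001, 0.022, 0], "angular": [0, 0, 0], "hand": 1},
    {"translation": [0.001, 0.024, 0], "angular": [0, 0, 0], "hand": 1},
    {"translation": [0.001, 0.026, 0], "angular": [0, 0, 0], "hand": 1},
    {"translation": [0.001, 0.028, 0], "angular": [0, 0, 0], "hand": 1},
    {"translation": [0.001, 0.03, 0], "angular": [0, 0, 0], "hand": 1},
    {"translation": [0.001, 0.032, 0], "angular": [0, 0, 0], "hand": 1},
    {"translation": [0.001, 0.034, 0], "angular": [0, 0, 0], "hand": 1}
  ]
}}

```text
time_s: 12.25
tcp_pos: [0.4799, 0.0108, 0.0877]
eef_rot: [-1.571, 0.001, 3.141]
force: [1.2, -0.1, 2.6]
finger_gap: 0.005
```

Emit:
{"fn": "drive_tool", "kwargs": {
  "rows": [
    {"translation": [0, 0.002, 0], "angular": [0, 0, 0], "hand": 1},
    {"translation": [0, 0.004, 0], "angular": [0, 0, 0], "hand": 1},
    {"translation": [0, 0.006, 0], "angular": [0, 0, 0], "hand": 1},
    {"translation": [0, 0.008, 0], "angular": [0, 0, 0], "hand": 1},
    {"translation": [0, 0.009, 0], "angular": [0, 0, 0], "hand": 1},
    {"translation": [0, 0.01, 0], "angular": [0, 0, 0], "hand": 1},
    {"translation": [0, 0.01, 0], "angular": [0, 0, 0], "hand": 1},
    {"translation": [0, 0.01, 0], "angular": [0, 0, 0], "hand": 1}
  ]
}}

```text
time_s: 13.25
tcp_pos: [0.4795, 0.0109, 0.0827]
eef_rot: [-1.571, 0.0, 3.142]
force: [1.7, -0.8, 5.5]
finger_gap: 0.005
```

At the stop (5.5 N). Lift clear and check.

Emit:
{"fn": "drive_tool", "kwargs": {
  "rows": [
    {"translation": [0, -0.1, 0], "angular": [0, 0, 0], "hand": 1},
    {"translation": [0, -0.2, 0], "angular": [0, 0, 0], "hand": 1},
    {"translation": [0, -0.3, 0], "angular": [0, 0, 0], "hand": 1},
    {"translation": [0, -0.3, 0], "angular": [0, 0, 0], "hand": 1},
    {"translation": [0, -0.3, 0], "angular": [0, 0, 0], "hand": 1},
    {"translation": [0, -0.3, 0], "angular": [0, 0, 0], "hand": 1}
  ]
}}

```text
time_s: 14.0
tcp_pos: [0.4778, 0.0107, 0.2305]
eef_rot: [-1.571, -0.005, -3.141]
force: [-0.2, 0.4, 0.2]
finger_gap: 0.003
```

```bash
python3 - <<'E'
from h import *
b=bot.snapshot("scene"); a=cv2.imread("pics/scene0.png")[:,:,::-1]; c=cam("scene")
ims=[]
for u,v in((273,179),(413,287),(342,218)):
    ims.append(np.vstack([cv2.resize(np.ascontiguousarray(i[v-32:v+33,u-32:u+33]),(260,260),interpolation=cv2.INTER_NEAREST) for i in(a,b)]))
cv2.imwrite("pics/end.png",np.hstack(ims)[:,:,::-1])
print(bot.state()['tcp_pos'],bot.state()['force'])
E
```

```text
[0.47811374 0.01075715 0.23073907] [ 1.133913    0.44950997 -0.07534563]
```

View pics/end.png

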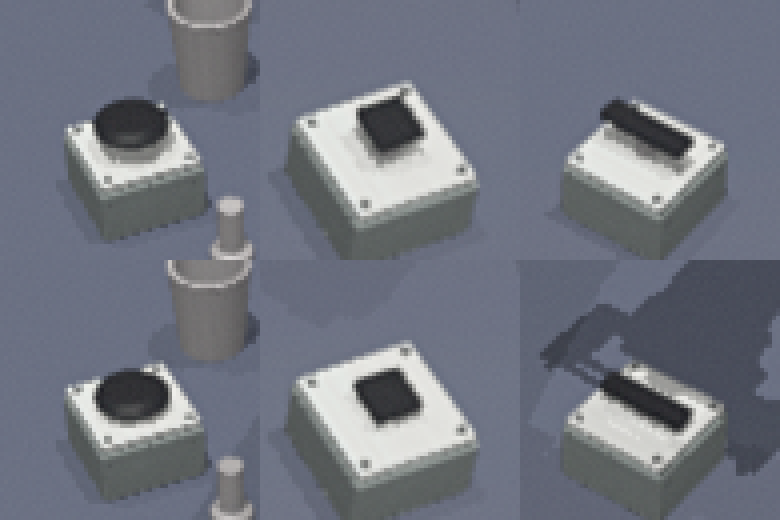

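The before/after crops (top and bottom rows) show all three keys sitting clearly lower. The boxes, the jar and the shaft end have not moved.

```bash
python3 -c "
from workcell import bot
print(bot.hand_in())"
```

```text
the job is handed in; nothing more can be done
None
```

I pressed the round, then the square, then the bar key with the closed fingertips, each down to its stop. I then lifted the arm clear and handed in at about 14 s of the 51 s allowed.

- **Force:** the wrist readings were about 2–3 N while each key was moving and 5.5–6.9 N at the stop, against the 25 N limit. They were taken only at the end of each move, so brief peaks in between were not seen.
- **Final picture:** the before/after scene crops show all three keys clearly lower and the boxes unmoved, with the jar and shaft end also where they were. I did not compare the bushing, compound bar, spray, hub or wrench at the end.
- **Disagreement between views:** the top and wrist cameras differed by about 4 mm in x on the key centres. I aimed in between, within each key's tolerance. The heights from the top and scene views came out about 5–8 mm low, probably because the dark patches I measured included the keys' sides. For the pressing depth I used the stated heights instead, and the rise in force at each stop agreed with them.

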